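# Release and draw the filter tray of a bench fume filter

## Task

Open the tray of the bench fume filter for a filter change: take the release pin from the plywood tool rack and push it gently straight down the access hole in the unit's deck, feeling for the hidden spring catch, until the catch lets go, and keep it pressed until the tray has sprung out. Then put the pin back upright in the rack, fully home, and draw the tray out to its stop. Never force the pin against the unit, and leave the other two tools, the glue bottle and the plywood box where they stand.

Things in the scene. Friction and masses are not known exactly. Their poses are not given: they have to be found in the camera images.
- filter_unit: Bench fume filter, fixed to the bench: blue box 300 mm deep (x), 270 wide (y), 150 high, flat white deck on top with black louvres on its far half, white tray front in its front face. Origin: centre of its underside; x from its front (towards the robot) to its back, y left, z up. Hole: 105 mm forward, 50 mm right of centre. The hidden catch cracks if the pin bears on the unit with over 15 N.
- access_hole (a point): Mouth centre, at the deck's top face, of the 11 mm round hole through the 6 mm deck, in a steel washer 27 mm wide. Axes as the unit's. Straight below, 20 to 42 mm under the deck's top (set differently on each unit, not visible), is the catch's 18 mm round head: gives from 2 N, lets the tray go at 5 to 8 N after 6.5 mm of travel, meets a rigid stop at 8.5 mm.
- tray (a joint): How far the tray is out of the unit's front (m), along the unit's -x: 0 shut and caught (true value up to 0.001), about 0.024 once sprung out (a damped spring behind it pushes it there in about half a second while the catch is held down), 0.095 at its outer stop. Beyond 0.024 it stays where it is left and slides with about 2 N.
- tray_handle (a point): Middle of the tray's handle: a straight round steel bar 10 mm thick and 110 mm long (along the unit's y), 120 mm above the bench, 30 mm under the deck's top, 45 mm in front of the white panel (40 mm clear gap), held at both ends. It moves with the tray; axes as the unit's.
- pin: Release pin, the tool with the shortest, mushroom-topped handle, about 60 g: round steel rod 6 mm thick, 75 mm long, rounded tip; black round handle 24 mm thick, 44 mm high, with a cap 30 mm wide, 5 mm high on top. Origin: on the axis at the handle's underside, where the rod begins; z along the axis to the handle. In the rack the handle's underside rests on the top plate.
- pin_tip (a point): The very tip of the release pin's rod, 75 mm below the pin's origin on its axis.
- tool_rack: Plywood tool rack, fixed to the bench: 70 mm deep (x), 190 mm wide (y), 90 mm high. Its top plate is 6 mm thick, top face at 90 mm, with a row of three 12 mm round holes on its middle line at y = -55, 0 and +55 mm. Origin: centre of its underside. Three tools hang in the holes by their handles, in any order; the pin's hole stays free for it when it is taken.
- screwdriver: Bystander in the rack: a flat screwdriver, round black handle 28 mm thick (33 mm over its grip ribs) and 70 mm high, 8 mm blade. Origin at the handle's underside.
- nut_driver: Bystander in the rack: a slim nut driver, smooth black handle 20 mm thick and 75 mm high. Origin at the handle's underside.
- glue_bottle: Bystander: a closed glue bottle 58 mm thick and 170 mm high standing to the right of the unit. Origin: centre of its underside.
- kit_box: Bystander: an open plywood box 110 x 90 x 45 mm on the bench at the left. Origin: centre of its underside.
Not all that is in view belongs to the job. What is shaped like the pin but red or white is not meant. Leave any pink look-alike of the tool_rack alone.

How it is judged:
By the outcome, as a careful person would: the job done as asked, in the order asked, and still so for the second after the job is handed in, with the robot touching nothing.
It also fails if it takes over 70 s, if anything falls off the work surface, if the arm or the gripper's body presses on something with over 40 N, if the wrist force passes 120 N, or if a joint passes its speed limit or range.

## Robot

A 6-joint arm with a two-finger parallel gripper is mounted at the origin on the work surface. World frame = base frame: x ahead of the robot, y to its left, z up, the work surface at z = 0. Lengths are in m, angles in rad, forces in N, time in s.
With the tool pointing down it reaches from about 0.375 to 0.925 m from the base axis. Payload 5.7 kg.
Tool frame: the origin (TCP) lies midway between the tips of the shut fingers; the grasp point (between the pads) lies 19 mm behind it; z points along the fingers, x is the direction in which the jaws open and shut, and the axes are right-handed (so a half turn about z gives the same grasp; the last joint's range is limited). The gripper opens to 88 mm and grips with 3 to 60 N. Pads are 20 mm wide; open, the fingers measure 115 mm over their backs; the gripper's body (75 mm by 178 mm) begins 61 mm behind the grasp point.
Start: joints at [1.062, 0.359, 1.51, -0, 1.272, -0.115], TCP at [0.23, 0.554, 0.223] pointing down, gripper open.
Joint ranges: [-2.97, 2.97], [-1.01, 2.36], [0.21, 2.38], [-0.96, 4.11], [0.2, 2.71], [-2.98, 2.98]. Speed limits (rad/s): [2.39, 2.39, 3.14, 3.14, 3.14, 3.14].

## Interface

Orientations are given as a unit quaternion [w, x, y, z].
In Python, from bench import sensors, vision, ticket gives the robot as it stands.
- The arm moves only by the shell command python3 -m crank 'ROWS' [FORCE]. ROWS is JSON, a list of rows, each an object of numbers: "tx", "ty", "tz": the shift along the tool's x, y, z in cm; "rx", "ry", "rz": the turn, a rotation vector about the tool's x, y, z in rad; "fingers": the opening, from 0 (shut) to 1 (fully open). In form: [{"tx": .., "ty": .., "tz": .., "rx": .., "ry": .., "rz": .., "fingers": ..}, ...]. A call has 1 to 20 rows; each row is the pose to reach, as a shift and turn from the pose measured when the call began, along the tool's axes at that moment; what a row does not reach only later rows make up. A row lasts 1/8 s, in which the tool goes at most 62.5 mm and 10.7 degrees, less where a joint would pass 70% of its speed; a pose out of reach is approached as far as the arm can. A call with a gripper value outside its range is refused whole. The fingers move at their own pace and stop on an object; FORCE is the grip in N (left out, the last holds). Time passes only in rows, so rows that repeat a pose let the fingers close. It gives the time, the measured TCP pose, the force and the opening at its end, in the units of the state.
- sensors.observe(): the state, without advancing time (a new reading comes with each control period).
- vision.grab_frame(name): name is "side" or "top" or "wrist"; returns the picture (420x560x3 uint8, blue, green, red); there is no depth.
- vision.camera_params(name): a dict with "intrinsics" (3x3 intrinsics, pixels), "rvec" (rotation vector, rad) and "tvec" (3), from world to camera coordinates, as OpenCV has them; the wrist camera has in their place "mount" (4x4, takes a point from camera to tool coordinates, whose origin is the TCP and whose axes are the tool frame's). Camera axes: x right, y down, z forward; pixel columns grow to the right and rows downward; lengths in m; the calibration is good to about 2 mm. The wrist camera is an equidistant fisheye: a pixel r from the principal point sees the ray r / f radians off the axis. A picture is of the moment at which its call begins: read the wrist's pose just before it. camera_params takes no time and is no camera call.
- ticket.job_done(): hands the job in, once; it reports no verdict.
The state is a dict: "time": time; "joint_pos": joint angles; "qd": joint speeds; "effort": joint torques, N m; "position": TCP position; "tool_rot": TCP orientation; "wrist_force": force on the tool from outside, world axes, zero at the start; "ft_torque": the same for the moment, N m; "gripper_width": opening from 0.0 (shut) to 1.0 (fully open).
Only numpy, scipy, OpenCV 4.12 (cv2) and the standard library are available. Lean on these libraries where they do the work, as an engineer would, in place of code of your own. Each camera call takes 0.05 s, during which the arm holds its last target. There are 200 camera calls.

## Working session

There is one attempt and no reset: what is moved stays moved. The work goes in short steps, Python scripts to look and compute and a shell command to move; the robot and the scene stay as the last step left them, time stands still between calls to the robot, and variables do not carry over. Pictures are saved under pics/ and viewed, about 8 in all and at most 12, crops included, and the job is handed in when it is done.

```bash
ls; mkdir -p pics; python3 - <<'E'
from bench import sensors, vision
import cv2
print(sensors.observe())
for n in("side","top","wrist"):
    im=vision.grab_frame(n); cv2.imwrite(f"pics/{n}0.png",im); print(n,vision.camera_params(n))
import numpy as np
a=[cv2.imread(f"pics/{n}0.png") for n in("side","top")]
E
```

```text
pics
{'time': 0.0, 'joint_pos': array([ 1.06189791e+00,  3.59491578e-01,  1.51141728e+00,  3.06619637e-05,
        1.27250032e+00, -1.15118504e-01]), 'qd': array([-3.29039368e-05,  1.18359918e-03,  8.37566701e-06,  2.99747727e-04,
        1.61676683e-03,  3.87567299e-04]), 'effort': array([-2.23058290e-03, -5.15346837e+01, -2.70728356e+01,  6.70449575e-02,
        3.49610823e-02, -9.26882490e-05]), 'position': array([0.22988067, 0.55347529, 0.22182336]), 'tool_rot': array([ 4.01043896e-04,  8.31771896e-01,  5.55116824e-01, -8.15059007e-04]), 'wrist_force': array([-1.03034121,  0.2784934 , -0.05110593]), 'ft_torque': array([ 0.03859598, -0.03911379, -0.01075172]), 'gripper_width': 1.0001892613324785}
side {'intrinsics': array([[447.30855562,   0.        , 279.97370174],
       [  0.        , 447.30855562, 213.7457872 ],
       [  0.        ,   0.        ,   1.        ]]), 'rvec': array([ 2.42659039, -0.02408787,  0.0317384 ]), 'tvec': array([-0.54604141,  0.12260773,  1.20627281])}
top {'intrinsics': array([[467.60707489,   0.        , 282.86646682],
       [  0.        , 467.60707489, 204.42862767],
       [  0.        ,   0.        ,   1.        ]]), 'rvec': array([ 2.17467382, -2.18041101,  0.05640722]), 'tvec': array([0.07773074, 0.53846581, 1.38635297])}
wrist {'intrinsics': array([[325.1922621 ,   0.        , 281.66295145],
       [  0.        , 325.1922621 , 210.64714727],
       [  0.        ,   0.        ,   1.        ]]), 'mount': array([[ 9.99999752e-01, -4.49081922e-04, -5.43341219e-04,
         5.04698491e-05],
       [ 5.76694218e-04,  9.64455817e-01,  2.64243531e-01,
        -7.22757800e-02],
       [ 4.05361606e-04, -2.64243779e-01,  9.64455837e-01,
        -1.62720191e-01],
       [ 0.00000000e+00,  0.00000000e+00,  0.00000000e+00,
         1.00000000e+00]])}
```

View pics/top0.png

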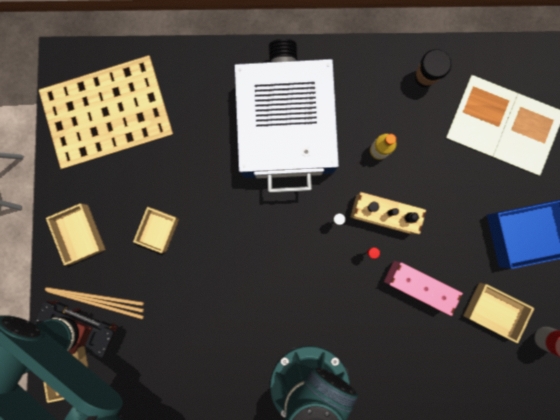

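View pics/side0.png

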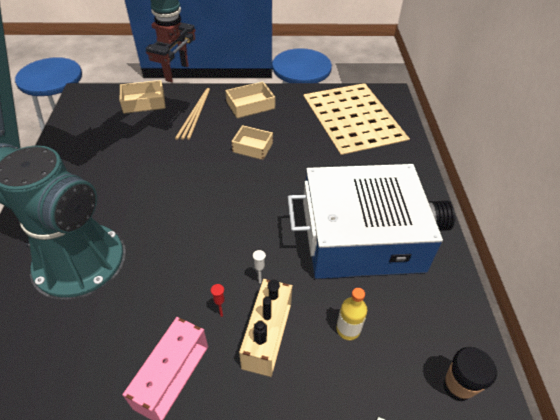

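```bash
cat > h.py <<'E'
import numpy as np, cv2
from bench import sensors, vision
from scipy.spatial.transform import Rotation as R
def pose():
    s=sensors.observe(); q=s['tool_rot']; return np.array(s['position']),R.from_quat([q[1],q[2],q[3],q[0]]).as_matrix()
def ray(n,u,v,P=None):
    c=vision.camera_params(n);K=c['intrinsics']
    d=np.array([(u-K[0,2])/K[0,0],(v-K[1,2])/K[1,1],1.])
    if n!='wrist':
        A=cv2.Rodrigues(c['rvec'])[0]; return -A.T@c['tvec'],A.T@d
    p,T=P; r=np.hypot(d[0],d[1]); d=np.array([d[0]/r*np.sin(r),d[1]/r*np.sin(r),np.cos(r)]) if r>0 else d
    M=c['mount']; return p+T@M[:3,3],T@M[:3,:3]@d
def onz(n,u,v,z,P=None):
    o,d=ray(n,u,v,P); return o+d*(z-o[2])/d[2]
def proj(n,X,P=None):
    c=vision.camera_params(n);K=c['intrinsics'];X=np.array(X,float)
    if n!='wrist': return cv2.projectPoints(X.reshape(-1,1,3),c['rvec'],c['tvec'],K,None)[0].reshape(-1,2)
    M=c['mount'];p,T=P; x=(((X.reshape(-1,3)-p)@T)-M[:3,3])@M[:3,:3]
    r=np.hypot(x[:,0],x[:,1]);th=np.arctan2(r,x[:,2]); return K[:2,2]+K[0,0]*th[:,None]*x[:,:2]/r[:,None]
def move(target,yaw):
    """tool-frame shift in cm & rotvec to reach TCP target pointing down, tool x at world yaw"""
    p,T=pose(); D=np.array([[np.cos(yaw),np.sin(yaw),0],[np.sin(yaw),-np.cos(yaw),0],[0,0,-1]]).T
    D=np.column_stack([[np.cos(yaw),np.sin(yaw),0],[np.sin(yaw),-np.cos(yaw),0],[0,0,-1]])
    print('shift cm',np.round(T.T@(np.array(target)-p)*100,2),'rot',np.round(R.from_matrix(T.T@D).as_rotvec(),4))
E
python3 - <<'E'
from h import *
t=cv2.imread('pics/top0.png');s=cv2.imread('pics/side0.png')
a=cv2.resize(t[180:250,330:440],None,fx=5,fy=5,interpolation=2)
b=cv2.resize(s[270:385,215:305],(430,550),interpolation=2)
im=np.zeros((600,800,3),np.uint8); im[:350,:370]=cv2.resize(t[180:250,350:430],(370,350*370//370)); im[:550,370:800]=b
c=cv2.resize(t[140:165,285:335],(300,150));im[360:510,:300]=c
cv2.imwrite('pics/c.png',im)
print('hole',onz('top',306,152,.15),onz('side',333,218,.15))
for uv in[(373,207),(392,212),(412,217)]:print('tool top',onz('top',*uv,.14))
for uv in[(274,285),(267,300),(260,325)]:print('s',onz('side',*uv,.15))
# deck corners
for uv in[(235,66),(332,60),(338,167),(239,172)]:print('deck',onz('top',*uv,.15))
# rack corners top
for uv in[(359,193),(425,208),(419,233),(353,220)]:print('rack',onz('top',*uv,.09))
p,T=pose();print(T)
E
```

```text
hole [0.67364801 0.01020896 0.15      ] [0.6768798  0.01012179 0.15      ]
tool top [ 0.52241988 -0.17254624  0.14      ]
tool top [ 0.50856341 -0.22409803  0.14      ]
tool top [ 0.49473974 -0.27821613  0.14      ]
s [ 0.5258705  -0.18261416  0.15      ]
s [ 0.51014    -0.21997634  0.15      ]
s [ 0.49525795 -0.27839792  0.15      ]
deck [0.91697595 0.20673726 0.15      ]
deck [ 0.93171981 -0.06344428  0.15      ]
deck [ 0.63173103 -0.07704244  0.15      ]
deck [0.6191716  0.19422282 0.15      ]
rack [ 0.56571654 -0.14211795  0.09      ]
rack [ 0.52228429 -0.3283454   0.09      ]
rack [ 0.45150387 -0.30983615  0.09      ]
rack [ 0.4887681 -0.1240977  0.09     ]
[[ 3.83657687e-01  9.23475105e-01 -7.14655269e-04]
 [ 9.23474210e-01 -3.83658318e-01 -1.29529811e-03]
 [-1.47035900e-03 -1.63014632e-04 -9.99998906e-01]]
```

View pics/c.png

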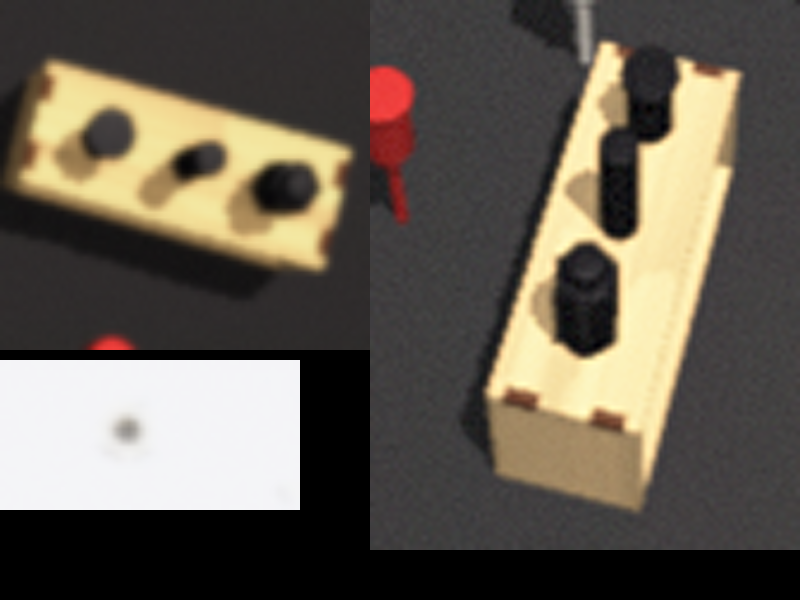

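```bash
python3 -c "
from h import *
move([.519,-.172,.24],-.21)
print(onz('top',339,219,.1))"
```

```text
shift cm [-55.92  54.53  -1.73] rot [9.000e-04 1.300e-03 1.387e+00]
[ 0.49133652 -0.08341369  0.1       ]
```

```bash
r='{"tx":-55.9,"ty":54.5,"tz":-1.7,"rx":0,"ry":0,"rz":1.387,"fingers":0.55}'; python3 -m crank '[{"tx":-55.9,"ty":54.5,"tz":-1.7,"rz":1.387,"fingers":0.55},{"tx":-55.9,"ty":54.5,"tz":-1.7,"rz":1.387,"fingers":0.55},{"tx":-55.9,"ty":54.5,"tz":-1.7,"rz":1.387,"fingers":0.55},{"tx":-55.9,"ty":54.5,"tz":-1.7,"rz":1.387,"fingers":0.55},{"tx":-55.9,"ty":54.5,"tz":-1.7,"rz":1.387,"fingers":0.55},{"tx":-55.9,"ty":54.5,"tz":-1.7,"rz":1.387,"fingers":0.55},{"tx":-55.9,"ty":54.5,"tz":-1.7,"rz":1.387,"fingers":0.55},{"tx":-55.9,"ty":54.5,"tz":-1.7,"rz":1.387,"fingers":0.55},{"tx":-55.9,"ty":54.5,"tz":-1.7,"rz":1.387,"fingers":0.55},{"tx":-55.9,"ty":54.5,"tz":-1.7,"rz":1.387,"fingers":0.55},{"tx":-55.9,"ty":54.5,"tz":-1.7,"rz":1.387,"fingers":0.55},{"tx":-55.9,"ty":54.5,"tz":-1.7,"rz":1.387,"fingers":0.55},{"tx":-55.9,"ty":54.5,"tz":-1.7,"rz":1.387,"fingers":0.55},{"tx":-55.9,"ty":54.5,"tz":-1.7,"rz":1.387,"fingers":0.55},{"tx":-55.9,"ty":54.5,"tz":-1.7,"rz":1.387,"fingers":0.55},{"tx":-55.9,"ty":54.5,"tz":-1.7,"rz":1.387,"fingers":0.55}]'
python3 - <<'E'
from h import *
P=pose();im=vision.grab_frame('wrist')
print(P)
for X in ([.519,-.172,.139],[.507,-.226,.165],[.519,-.172,.09]):
    u=proj('wrist',X,P)[0];print(u);cv2.drawMarker(im,tuple(int(round(k)) for k in u),(0,0,255),0,8,1)
cv2.imwrite('pics/w1.png',im)
E
```

```text
(array([0.22994747, 0.55360101, 0.22198943]), array([[ 3.83657687e-01,  9.23475105e-01, -7.14655269e-04],
       [ 9.23474210e-01, -3.83658318e-01, -1.29529811e-03],
       [-1.47035900e-03, -1.63014632e-04, -9.99998906e-01]]))
[ 24.50838516 454.97430809]
[  5.29009713 457.17342355]
[ 33.96595983 440.28875271]invalid input at $[0]: expected keys tx, ty, tz, rx, ry, rz, fingers
```

View pics/w1.png

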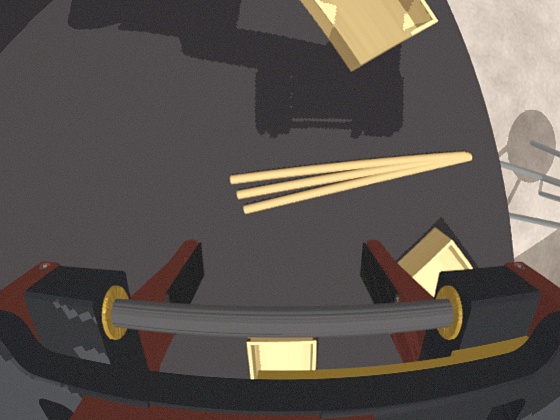

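```bash
python3 -m crank '[{"tx":-55.9,"ty":54.5,"tz":-1.7,"rx":0,"ry":0,"rz":1.387,"fingers":0.55},{"tx":-55.9,"ty":54.5,"tz":-1.7,"rx":0,"ry":0,"rz":1.387,"fingers":0.55},{"tx":-55.9,"ty":54.5,"tz":-1.7,"rx":0,"ry":0,"rz":1.387,"fingers":0.55},{"tx":-55.9,"ty":54.5,"tz":-1.7,"rx":0,"ry":0,"rz":1.387,"fingers":0.55},{"tx":-55.9,"ty":54.5,"tz":-1.7,"rx":0,"ry":0,"rz":1.387,"fingers":0.55},{"tx":-55.9,"ty":54.5,"tz":-1.7,"rx":0,"ry":0,"rz":1.387,"fingers":0.55},{"tx":-55.9,"ty":54.5,"tz":-1.7,"rx":0,"ry":0,"rz":1.387,"fingers":0.55},{"tx":-55.9,"ty":54.5,"tz":-1.7,"rx":0,"ry":0,"rz":1.387,"fingers":0.55},{"tx":-55.9,"ty":54.5,"tz":-1.7,"rx":0,"ry":0,"rz":1.387,"fingers":0.55},{"tx":-55.9,"ty":54.5,"tz":-1.7,"rx":0,"ry":0,"rz":1.387,"fingers":0.55},{"tx":-55.9,"ty":54.5,"tz":-1.7,"rx":0,"ry":0,"rz":1.387,"fingers":0.55},{"tx":-55.9,"ty":54.5,"tz":-1.7,"rx":0,"ry":0,"rz":1.387,"fingers":0.55},{"tx":-55.9,"ty":54.5,"tz":-1.7,"rx":0,"ry":0,"rz":1.387,"fingers":0.55},{"tx":-55.9,"ty":54.5,"tz":-1.7,"rx":0,"ry":0,"rz":1.387,"fingers":0.55},{"tx":-55.9,"ty":54.5,"tz":-1.7,"rx":0,"ry":0,"rz":1.387,"fingers":0.55},{"tx":-55.9,"ty":54.5,"tz":-1.7,"rx":0,"ry":0,"rz":1.387,"fingers":0.55}]' && 
python3 - <<'E'
from h import *
P=pose();im=vision.grab_frame('wrist')
print(P)
for X in ([.519,-.172,.139],[.507,-.226,.165],[.519,-.172,.09]):
    u=proj('wrist',X,P)[0];print(u);cv2.drawMarker(im,tuple(int(round(k)) for k in u),(0,0,255),0,8,1)
cv2.imwrite('pics/w2.png',im)
E
```

```text
time: 2.2
position: [0.5182, -0.1702, 0.2396]
tool_rot: [0.0, 0.995, -0.104, -0.001]
wrist_force: [-0.6, -0.3, -0.9]
gripper_width: 0.548
(array([ 0.5181604 , -0.17016391,  0.23962574]), array([[ 9.78304906e-01, -2.07166798e-01, -1.19522326e-03],
       [-2.07167425e-01, -9.78305411e-01, -4.26059813e-04],
       [-1.08102793e-03,  6.64427729e-04, -9.99999195e-01]]))
[283.45474088 212.38378254]
[282.85762321 285.56901541]
[283.19423758 198.99410722]
```

View pics/w2.png

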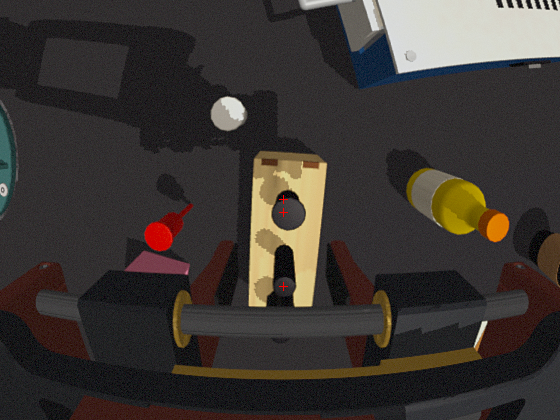

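```bash
python3 -c "
from h import *
P=pose();X=onz('wrist',288.5,213.5,.139,P);print(X)
move([X[0],X[1],.098],-.21)
# hole seen too
print(onz('wrist',410,56,.15,P))"
```

```text
[ 0.52313176 -0.17397402  0.139     ]
shift cm [ 0.56  0.25 14.18] rot [0.0008 0.0007 0.0014]
[ 0.64653577 -0.06254528  0.15      ]
```

```bash
python3 -m crank '[{"tx":0.56,"ty":0.3,"tz":5,"rx":0,"ry":0,"rz":0,"fingers":0.55},{"tx":0.56,"ty":0.3,"tz":10,"rx":0,"ry":0,"rz":0,"fingers":0.55},{"tx":0.56,"ty":0.3,"tz":14.5,"rx":0,"ry":0,"rz":0,"fingers":0.55},{"tx":0.56,"ty":0.3,"tz":14.5,"rx":0,"ry":0,"rz":0,"fingers":0.55},{"tx":0.56,"ty":0.3,"tz":14.5,"rx":0,"ry":0,"rz":0,"fingers":0.2},{"tx":0.56,"ty":0.3,"tz":14.5,"rx":0,"ry":0,"rz":0,"fingers":0.1},{"tx":0.56,"ty":0.3,"tz":14.5,"rx":0,"ry":0,"rz":0,"fingers":0.1},{"tx":0.56,"ty":0.3,"tz":14.5,"rx":0,"ry":0,"rz":0,"fingers":0.1},{"tx":0.56,"ty":0.3,"tz":14.5,"rx":0,"ry":0,"rz":0,"fingers":0.1}]' 35
```

```text
time: 3.38
position: [0.5233, -0.1745, 0.0953]
tool_rot: [0.0, 0.995, -0.104, -0.0]
wrist_force: [-1.2, 0.5, 6.7]
gripper_width: 0.321
```

```bash
python3 -m crank '[{"tx":0,"ty":0,"tz":0,"rx":0,"ry":0,"rz":0,"fingers":0.1},{"tx":0,"ty":0,"tz":0,"rx":0,"ry":0,"rz":0,"fingers":0.1}]' 35
```

```text
time: 3.62
position: [0.5232, -0.1745, 0.0953]
tool_rot: [0.0, 0.995, -0.104, -0.0]
wrist_force: [-0.3, 1.0, 2.6]
gripper_width: 0.321
```

```bash
python3 - <<'E'
from h import *
s=vision.grab_frame('side');w=vision.grab_frame('wrist')
im=np.zeros((420,800,3),np.uint8)
im[:,:400]=cv2.resize(s[250:355,220:320],(400,420),interpolation=2)
im[:,400:]=cv2.resize(w[140:350,190:390],(400,420),interpolation=2)
cv2.imwrite('pics/c2.png',im)
E
```

```text
(no output)
```

View pics/c2.png

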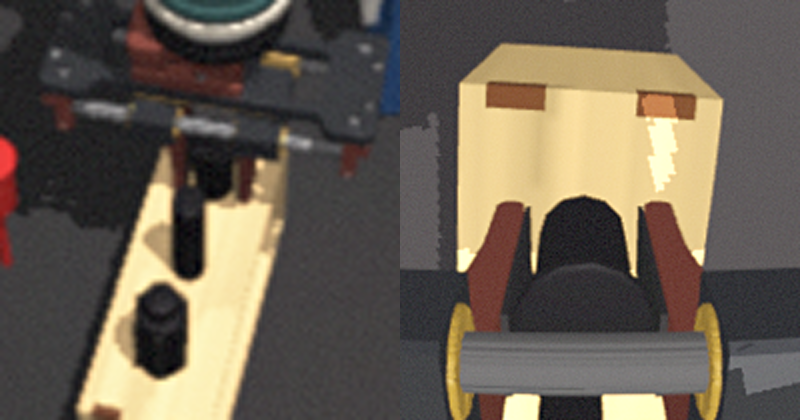

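```bash
python3 -m crank '[{"tx":0,"ty":0,"tz":0,"rx":0,"ry":0,"rz":0,"fingers":0.45},{"tx":0,"ty":0,"tz":0,"rx":0,"ry":0,"rz":0,"fingers":0.45},{"tx":0,"ty":0,"tz":0.2,"rx":0,"ry":0,"rz":0,"fingers":0.45},{"tx":0,"ty":0,"tz":0.35,"rx":0,"ry":0,"rz":0,"fingers":0.45},{"tx":0,"ty":0,"tz":0.35,"rx":0,"ry":0,"rz":0,"fingers":0.45}]' 35
python3 -m crank '[{"tx":0,"ty":0,"tz":0,"rx":0,"ry":0,"rz":0,"fingers":0.2},{"tx":0,"ty":0,"tz":0,"rx":0,"ry":0,"rz":0,"fingers":0.1},{"tx":0,"ty":0,"tz":0,"rx":0,"ry":0,"rz":0,"fingers":0.1},{"tx":0,"ty":0,"tz":0,"rx":0,"ry":0,"rz":0,"fingers":0.1}]' 35
```

```text
time: 4.35
position: [0.5231, -0.1744, 0.0916]
tool_rot: [0.0, 0.995, -0.104, -0.0]
wrist_force: [0.1, -0.8, 0.3]
gripper_width: 0.447
time: 4.85
position: [0.5231, -0.1744, 0.0916]
tool_rot: [0.0, 0.995, -0.104, -0.0]
wrist_force: [-0.4, -0.5, -1.2]
gripper_width: 0.319
```

```bash
python3 -m crank '[{"tx":0,"ty":0,"tz":0,"rx":0,"ry":0,"rz":0,"fingers":0.45},{"tx":0,"ty":0,"tz":0,"rx":0,"ry":0,"rz":0,"fingers":0.45},{"tx":0,"ty":0,"tz":-1.3,"rx":0,"ry":0,"rz":0,"fingers":0.45},{"tx":0,"ty":0,"tz":-2.6,"rx":0,"ry":0,"rz":0,"fingers":0.45},{"tx":0,"ty":0,"tz":-2.6,"rx":0,"ry":0,"rz":0,"fingers":0.45},{"tx":0,"ty":0,"tz":-2.6,"rx":0,"ry":0,"rz":0,"fingers":0.2},{"tx":0,"ty":0,"tz":-2.6,"rx":0,"ry":0,"rz":0,"fingers":0.1},{"tx":0,"ty":0,"tz":-2.6,"rx":0,"ry":0,"rz":0,"fingers":0.1},{"tx":0,"ty":0,"tz":-2.6,"rx":0,"ry":0,"rz":0,"fingers":0.1}]' 55
python3 -m crank '[{"tx":0,"ty":0,"tz":-2,"rx":0,"ry":0,"rz":0,"fingers":0.1},{"tx":0,"ty":0,"tz":-5,"rx":0,"ry":0,"rz":0,"fingers":0.1},{"tx":0,"ty":0,"tz":-9,"rx":0,"ry":0,"rz":0,"fingers":0.1},{"tx":0,"ty":0,"tz":-13,"rx":0,"ry":0,"rz":0,"fingers":0.1},{"tx":0,"ty":0,"tz":-15,"rx":0,"ry":0,"rz":0,"fingers":0.1}]'
python3 -c "
from h import *
move([.674,.010,.265],-.21)"
```

```text
time: 5.98
position: [0.523, -0.1744, 0.1176]
tool_rot: [0.0, 0.995, -0.104, -0.0]
wrist_force: [-1.2, 0.1, 3.9]
gripper_width: 0.312
time: 6.6
position: [0.5238, -0.1746, 0.2694]
tool_rot: [0.001, 0.995, -0.104, 0.001]
wrist_force: [-0.1, -0.4, -0.6]
gripper_width: 0.319
shift cm [ 10.87 -21.17   0.43] rot [ 0.0012 -0.0015  0.0014]
```

```bash
python3 -m crank '[{"tx":2.7,"ty":-5.3,"tz":-2.1,"rx":0,"ry":0,"rz":0,"fingers":0.1},{"tx":5.4,"ty":-10.6,"tz":-2.1,"rx":0,"ry":0,"rz":0,"fingers":0.1},{"tx":8.2,"ty":-15.9,"tz":-2.1,"rx":0,"ry":0,"rz":0,"fingers":0.1},{"tx":10.5,"ty":-20.3,"tz":-2.1,"rx":0,"ry":0,"rz":0,"fingers":0.1},{"tx":10.87,"ty":-21.17,"tz":-2.1,"rx":0,"ry":0,"rz":0,"fingers":0.1},{"tx":10.87,"ty":-21.17,"tz":-2.1,"rx":0,"ry":0,"rz":0,"fingers":0.1}]'
python3 - <<'E'
from h import *
P=pose();w=vision.grab_frame('wrist');s=vision.grab_frame('side');t=vision.grab_frame('top')
print(P[0]);tip=P[0]+P[1]@[0,0,.1026]
for n,X in(('wrist',tip),('wrist',[.674,.010,.15]),('side',tip),('top',tip),('side',[.674,.010,.15])):print(n,proj(n,X,P))
for n,i in(('w3',w),('s3',s),('t3',t)):cv2.imwrite(f'pics/{n}.png',i)
u=proj('side',tip)[0].astype(int)
im=np.zeros((420,800,3),np.uint8)
im[:,:400]=cv2.resize(s[u[1]-60:u[1]+45,u[0]-50:u[0]+50],(400,420),interpolation=2);print('side crop origin',u-[50,60],'x4')
im[:,400:]=cv2.resize(w[140:280,213:346],(400,420),interpolation=2)
cv2.imwrite('pics/c3.png',im)
E
```

```text
time: 7.35
position: [0.6735, 0.0102, 0.2893]
tool_rot: [0.001, 0.995, -0.104, -0.0]
wrist_force: [-0.4, -0.1, -0.2]
gripper_width: 0.311
[0.67348573 0.01019343 0.28933878]
wrist [[281.8903298  209.98322039]]
wrist [[282.43111077 199.71471834]]
side [[333.18771319 208.29064529]]
top [[306.51395244 149.58847411]]
side [[331.85887611 218.04755581]]
side crop origin [283 148] x4
```

View pics/c3.png

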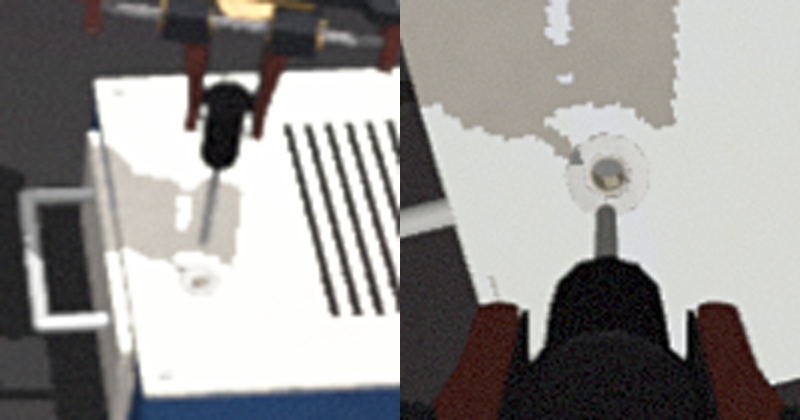

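```bash
python3 -c "
from h import *
P=pose()
h=onz('wrist',282.1,198.3,.15,P);print(h)
tip=onz('wrist',281.5,209.3,P[0][2]-.1026,P);print(tip)
print(onz('side',283+200/4,148+281/4,.15))
print(((h-tip)@P[1])*100)"
```

```text
[0.67370261 0.00969686 0.15      ]
[0.67294513 0.00914185 0.18763831]
[0.67679442 0.00930134 0.15      ]
[ 0.05936099 -0.07692631  3.76374783]
```

```bash
python3 -m crank '[{"tx":0.06,"ty":-0.08,"tz":1.5,"rx":0,"ry":0,"rz":0,"fingers":0.1},{"tx":0.06,"ty":-0.08,"tz":2.8,"rx":0,"ry":0,"rz":0,"fingers":0.1},{"tx":0.06,"ty":-0.08,"tz":3.3,"rx":0,"ry":0,"rz":0,"fingers":0.1},{"tx":0.06,"ty":-0.08,"tz":3.4,"rx":0,"ry":0,"rz":0,"fingers":0.1}]'
python3 - <<'E'
from h import *
P=pose();w=vision.grab_frame('wrist');s=vision.grab_frame('side');print(P[0])
im=np.zeros((420,800,3),np.uint8)
im[:,:400]=cv2.resize(s[180:240,300:357],(400,420),interpolation=2)
im[:,400:]=cv2.resize(w[170:240,250:316],(400,420),interpolation=2)
cv2.imwrite('pics/c4.png',im)
E
```

```text
time: 8.0
position: [0.6734, 0.0092, 0.2554]
tool_rot: [0.001, 0.994, -0.105, -0.0]
wrist_force: [-0.1, 0.4, -0.5]
gripper_width: 0.318
[0.6734144  0.0091837  0.25540402]
```

View pics/c4.png

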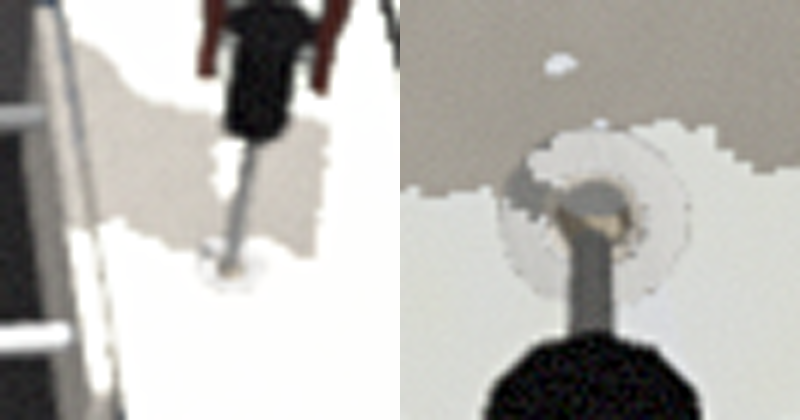

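```bash
python3 -c "
from h import *
P=pose();print(P)
h=onz('wrist',282.3,206,.15,P);print(h)
tip=P[0]+P[1]@[0,0,.1026];print(tip,proj('wrist',tip,P))
tip2=onz('wrist',250+190/6.06,170+225/6,tip[2],P);print(tip2)
print(((h-tip)@P[1])*100,((h-tip2)@P[1])*100)"
```

```text
(array([0.67395273, 0.00932016, 0.25625842]), array([[ 9.78047368e-01, -2.08382029e-01,  5.24500963e-04],
       [-2.08380661e-01, -9.78045856e-01, -1.95010769e-03],
       [ 9.19353392e-04,  1.79800184e-03, -9.99997961e-01]]))
[0.67488579 0.01151682 0.15      ]
[0.67400655 0.00912008 0.15365863] [[281.89023207 209.98320495]]
[0.67401685 0.01133881 0.15365863]
[ 0.03571428 -0.25339185  0.36544058] [ 0.08094021 -0.03617529  0.36587271]
```

```bash
python3 -m crank '[{"tx":0.06,"ty":-0.22,"tz":0,"rx":0,"ry":0,"rz":0,"fingers":0.1},{"tx":0.06,"ty":-0.22,"tz":0,"rx":0,"ry":0,"rz":0,"fingers":0.1}]'
python3 - <<'E'
from h import *
Q=[]
for i in range(3):
    Q.append(pose()[0]);w=vision.grab_frame('wrist')
print(np.array(Q))
cv2.imwrite('pics/c5.png',cv2.resize(w[180:230,255:310],(770,700),interpolation=2)[:600])
E
```

```text
time: 8.35
position: [0.6754, 0.0116, 0.2567]
tool_rot: [0.001, 0.995, -0.105, 0.001]
wrist_force: [-0.4, 0.0, 0.2]
gripper_width: 0.318
[[0.67535898 0.01159639 0.25666502]
 [0.67526835 0.01147418 0.25659137]
 [0.67516348 0.01144074 0.25651055]]
```

View pics/c5.png

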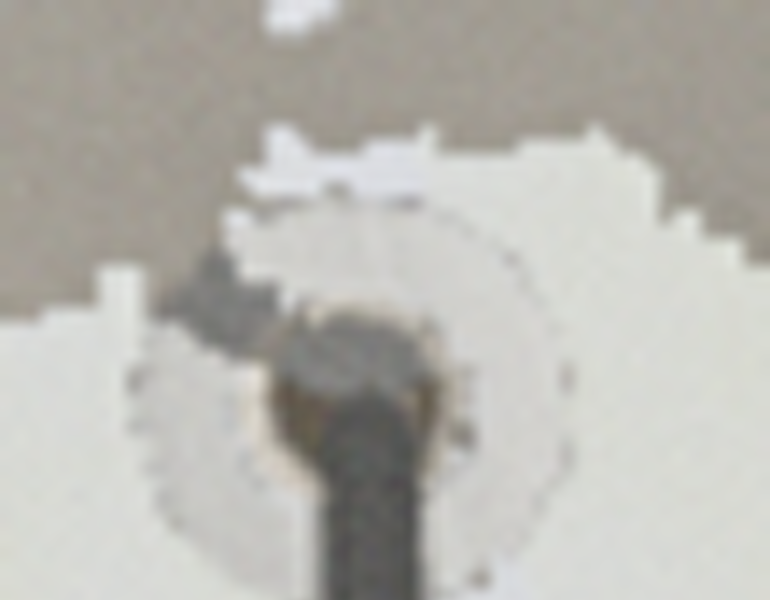

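```bash
python3 -m crank '[{"tx":-0.1,"ty":0,"tz":0,"rx":0,"ry":0,"rz":0,"fingers":0.1},{"tx":-0.1,"ty":0,"tz":0.25,"rx":0,"ry":0,"rz":0,"fingers":0.1},{"tx":-0.1,"ty":0,"tz":0.45,"rx":0,"ry":0,"rz":0,"fingers":0.1},{"tx":-0.1,"ty":0,"tz":0.6,"rx":0,"ry":0,"rz":0,"fingers":0.1}]'; python3 -c "
from h import *
p,T=pose();print(p,(p+T@[0,0,.1026]),T[:,2])"
```

```text
time: 9.0
position: [0.674, 0.0116, 0.2501]
tool_rot: [0.001, 0.995, -0.105, 0.0]
wrist_force: [0.3, 0.6, -0.7]
gripper_width: 0.319
[0.6739987  0.0115836  0.25014606] [0.67404702 0.01137861 0.14754628] [ 4.71003032e-04 -1.99793045e-03 -9.99997893e-01]
```

```bash
python3 -m crank '[{"tx":0,"ty":0,"tz":0.3,"rx":0,"ry":0,"rz":0,"fingers":0.1},{"tx":0,"ty":0,"tz":0.6,"rx":0,"ry":0,"rz":0,"fingers":0.1},{"tx":0,"ty":0,"tz":0.9,"rx":0,"ry":0,"rz":0,"fingers":0.1},{"tx":0,"ty":0,"tz":1.2,"rx":0,"ry":0,"rz":0,"fingers":0.1},{"tx":0,"ty":0,"tz":1.5,"rx":0,"ry":0,"rz":0,"fingers":0.1},{"tx":0,"ty":0,"tz":1.5,"rx":0,"ry":0,"rz":0,"fingers":0.1}]'
```

```text
time: 9.75
position: [0.6738, 0.0116, 0.2348]
tool_rot: [0.001, 0.995, -0.105, 0.0]
wrist_force: [0.3, 0.7, -0.8]
gripper_width: 0.315
```

```bash
python3 -m crank '[{"tx":0,"ty":0,"tz":0.2,"rx":0,"ry":0,"rz":0,"fingers":0.1},{"tx":0,"ty":0,"tz":0.4,"rx":0,"ry":0,"rz":0,"fingers":0.1},{"tx":0,"ty":0,"tz":0.4,"rx":0,"ry":0,"rz":0,"fingers":0.1}]'
```

```text
time: 10.12
position: [0.6737, 0.0116, 0.2306]
tool_rot: [0.001, 0.995, -0.105, -0.0]
wrist_force: [-0.4, -0.2, -0.4]
gripper_width: 0.315
```

Depth 22 mm, no contact. Continue in 4 mm steps (safe: max 4 mm past first touch).

```bash
python3 -m crank '[{"tx":0,"ty":0,"tz":0.2,"rx":0,"ry":0,"rz":0,"fingers":0.1},{"tx":0,"ty":0,"tz":0.4,"rx":0,"ry":0,"rz":0,"fingers":0.1},{"tx":0,"ty":0,"tz":0.4,"rx":0,"ry":0,"rz":0,"fingers":0.1}]'
```

```text
time: 10.5
position: [0.6735, 0.0116, 0.2263]
tool_rot: [0.001, 0.995, -0.105, -0.0]
wrist_force: [0.5, 0.6, -1.2]
gripper_width: 0.31
```

```bash
python3 -m crank '[{"tx":0.05,"ty":0,"tz":0.2,"rx":0,"ry":0,"rz":0,"fingers":0.1},{"tx":0.05,"ty":0,"tz":0.4,"rx":0,"ry":0,"rz":0,"fingers":0.1},{"tx":0.05,"ty":0,"tz":0.4,"rx":0,"ry":0,"rz":0,"fingers":0.1}]'
```

```text
time: 10.88
position: [0.6738, 0.0115, 0.222]
tool_rot: [0.001, 0.995, -0.105, -0.001]
wrist_force: [-0.0, -0.9, -0.8]
gripper_width: 0.313
```

```bash
python3 -m crank '[{"tx":0,"ty":0,"tz":0.2,"rx":0,"ry":0,"rz":0,"fingers":0.1},{"tx":0,"ty":0,"tz":0.4,"rx":0,"ry":0,"rz":0,"fingers":0.1},{"tx":0,"ty":0,"tz":0.4,"rx":0,"ry":0,"rz":0,"fingers":0.1}]'
```

```text
time: 11.25
position: [0.6738, 0.0115, 0.2179]
tool_rot: [0.001, 0.994, -0.105, -0.001]
wrist_force: [-0.1, 0.4, -0.5]
gripper_width: 0.318
```

```bash
python3 -m crank '[{"tx":0.03,"ty":0,"tz":0.2,"rx":0,"ry":0,"rz":0,"fingers":0.1},{"tx":0.03,"ty":0,"tz":0.4,"rx":0,"ry":0,"rz":0,"fingers":0.1},{"tx":0.03,"ty":0,"tz":0.4,"rx":0,"ry":0,"rz":0,"fingers":0.1}]'
```

```text
time: 11.62
position: [0.6745, 0.0114, 0.215]
tool_rot: [0.001, 0.995, -0.105, 0.0]
wrist_force: [-0.5, -0.0, 5.6]
gripper_width: 0.314
```

```bash
python3 -m crank '[{"tx":0,"ty":0,"tz":0.1,"rx":0,"ry":0,"rz":0,"fingers":0.1},{"tx":0,"ty":0,"tz":0.1,"rx":0,"ry":0,"rz":0,"fingers":0.1}]'
```

```text
time: 11.88
position: [0.6747, 0.0115, 0.2149]
tool_rot: [0.001, 0.995, -0.105, 0.0]
wrist_force: [-1.7, -0.1, 5.3]
gripper_width: 0.318
```

```bash
python3 -m crank '[{"tx":0,"ty":0,"tz":0.2,"rx":0,"ry":0,"rz":0,"fingers":0.1},{"tx":0,"ty":0,"tz":0.2,"rx":0,"ry":0,"rz":0,"fingers":0.1}]'
```

```text
time: 12.12
position: [0.6748, 0.0116, 0.2141]
tool_rot: [0.001, 0.995, -0.105, 0.001]
wrist_force: [-1.3, 0.5, 6.9]
gripper_width: 0.313
```

```bash
python3 -m crank '[{"tx":-0.1,"ty":0,"tz":0.12,"rx":0,"ry":0,"rz":0,"fingers":0.1},{"tx":-0.1,"ty":0,"tz":0.12,"rx":0,"ry":0,"rz":0,"fingers":0.1}]'; python3 - <<'E'
from h import *
f=[];z=[]
for i in range(6):
    s=sensors.observe();f.append(s['wrist_force']);z.append(s['position']);t=vision.grab_frame('top')
print(np.mean(f,0),np.std(f,0),np.mean(z,0))
cv2.imwrite('pics/t4.png',t)
a=cv2.imread('pics/t3.png')
d=np.abs(a.astype(int)-t)[170:200,260:325].max(2);print(d.max(),(d>40).sum())
E
```

```text
time: 12.38
position: [0.6743, 0.0118, 0.2141]
tool_rot: [0.001, 0.995, -0.105, 0.002]
wrist_force: [-1.2, 0.2, 6.1]
gripper_width: 0.318
[-1.01676461  0.47877826  5.92949483] [0.21715417 0.18989944 0.36308808] [0.67433017 0.01182437 0.21412796]
210 163
```

```bash
python3 - <<'E'
from h import *
a=cv2.imread('pics/t3.png');b=cv2.imread('pics/t4.png')
cv2.imwrite('pics/c6.png',np.hstack([cv2.resize(i[130:230,250:350],(400,400),interpolation=2) for i in(a,b)]))
E
```

```text
(no output)
```

View pics/c6.png

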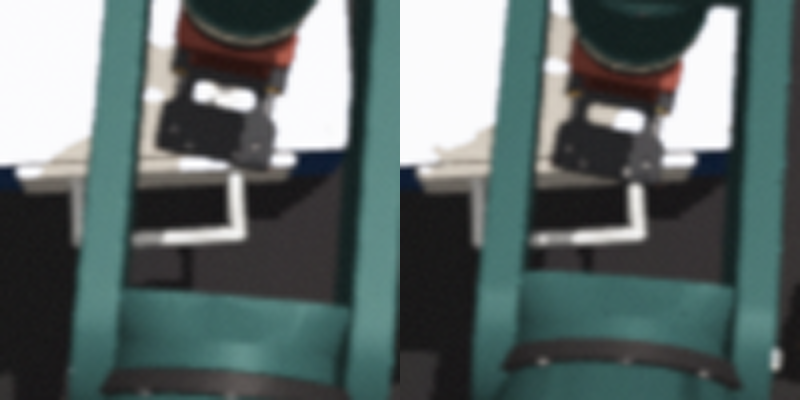

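```bash
python3 -m crank '[{"tx":0,"ty":0,"tz":0.2,"rx":0,"ry":0,"rz":0,"fingers":0.1},{"tx":0,"ty":0,"tz":0.27,"rx":0,"ry":0,"rz":0,"fingers":0.1},{"tx":0,"ty":0,"tz":0.27,"rx":0,"ry":0,"rz":0,"fingers":0.1}]'
```

```text
time: 13.05
position: [0.6746, 0.0119, 0.2127]
tool_rot: [0.001, 0.995, -0.105, 0.002]
wrist_force: [-2.0, 0.1, 6.9]
gripper_width: 0.313
```

```bash
python3 -m crank '[{"tx":-0.05,"ty":0,"tz":0.2,"rx":0,"ry":0,"rz":0,"fingers":0.1},{"tx":-0.05,"ty":0,"tz":0.27,"rx":0,"ry":0,"rz":0,"fingers":0.1},{"tx":-0.05,"ty":0,"tz":0.27,"rx":0,"ry":0,"rz":0,"fingers":0.1}]'; python3 - <<'E'
from h import *
t=vision.grab_frame('top');a=cv2.imread('pics/t4.png')
g=t.mean(2)[180:215,300:310].mean(1);g0=a.mean(2)[180:215,300:310].mean(1);print(g0.round(),g.round())
E
```

```text
time: 13.42
position: [0.6745, 0.012, 0.2114]
tool_rot: [0.001, 0.995, -0.105, 0.003]
wrist_force: [-1.3, -0.4, 6.6]
gripper_width: 0.315
[ 82.  81.  80.  78.  76.  79. 115. 186. 227. 207. 134.  70.  52.  51.
  51.  51.  51.  53.  63.  82.  89.  89.  88.  88.  88.  88.  88.  88.
  89.  95.  99.  99. 100.  96.  86.] [ 81.  80.  79.  78.  77.  78. 106. 172. 221. 209. 145.  76.  53.  52.
  51.  52.  51.  52.  60.  77.  88.  89.  88.  88.  88.  88.  88.  88.
  89.  94.  98.  99.  99.  97.  88.]
```

```bash
python3 -m crank '[{"tx":0,"ty":0,"tz":0.2,"rx":0,"ry":0,"rz":0,"fingers":0.1},{"tx":0,"ty":0,"tz":0.27,"rx":0,"ry":0,"rz":0,"fingers":0.1},{"tx":0,"ty":0,"tz":0.27,"rx":0,"ry":0,"rz":0,"fingers":0.1},{"tx":0,"ty":0,"tz":0.27,"rx":0,"ry":0,"rz":0,"fingers":0.1}]'; python3 - <<'E'
from h import *
t=vision.grab_frame('top');s=vision.grab_frame('side')
g=t.mean(2)[180:215,300:310].mean(1);print(g.round())
cv2.imwrite('pics/s5.png',s);cv2.imwrite('pics/t5.png',t)
a=cv2.imread('pics/s3.png')
print(pose())
E
```

```text
time: 13.98
position: [0.6747, 0.012, 0.209]
tool_rot: [0.001, 0.995, -0.105, 0.003]
wrist_force: [-0.0, -0.4, 3.6]
gripper_width: 0.315
[106.  87.  80.  78.  76.  74.  72.  71.  71.  70.  79. 137. 216. 237.
 201. 110.  58.  53.  63.  81.  89.  88.  88.  88.  88.  87.  88.  87.
  89.  94.  97.  98.  98.  94.  81.]
(array([0.674667  , 0.01204394, 0.20884547]), array([[ 9.78085193e-01, -2.08112605e-01,  6.20477413e-03],
       [-2.08105419e-01, -9.78104766e-01, -1.78925138e-03],
       [ 6.44128491e-03,  4.58793165e-04, -9.99979149e-01]]))
```

```bash
python3 -m crank '[{"tx":0,"ty":0,"tz":0.02,"rx":0,"ry":0,"rz":0,"fingers":0.1},{"tx":0,"ty":0,"tz":0.02,"rx":0,"ry":0,"rz":0,"fingers":0.1},{"tx":0,"ty":0,"tz":0.02,"rx":0,"ry":0,"rz":0,"fingers":0.1},{"tx":0,"ty":0,"tz":0.02,"rx":0,"ry":0,"rz":0,"fingers":0.1},{"tx":0,"ty":0,"tz":0.02,"rx":0,"ry":0,"rz":0,"fingers":0.1},{"tx":0,"ty":0,"tz":0.02,"rx":0,"ry":0,"rz":0,"fingers":0.1},{"tx":0,"ty":0,"tz":0.02,"rx":0,"ry":0,"rz":0,"fingers":0.1},{"tx":0,"ty":0,"tz":0.02,"rx":0,"ry":0,"rz":0,"fingers":0.1}]'; python3 - <<'E'
from h import *
t=vision.grab_frame('top')
print(t.mean(2)[185:215,300:310].mean(1).round())
for d in(0,.024,.095): # predicted bar row
    X=np.array([.622-.045-d,.015,.12]);print(proj('top',X))
E
```

```text
time: 15.08
position: [0.6747, 0.012, 0.2087]
tool_rot: [0.001, 0.995, -0.105, 0.003]
wrist_force: [0.1, -0.0, 5.7]
gripper_width: 0.317
[ 74.  72.  71.  70.  69.  69.  68.  68.  71.  99. 165. 219. 214. 158.
 103.  89.  88.  88.  88.  88.  88.  87.  87.  90.  95.  98.  98.  98.
  94.  80.]
[[304.13369477 188.18002223]]
[[304.17818937 196.73626254]]
[[304.31048652 222.17679233]]
```

```bash
python3 -m crank '[{"tx":0,"ty":0,"tz":-1,"rx":0,"ry":0,"rz":0,"fingers":0.1},{"tx":0,"ty":0,"tz":-2.5,"rx":0,"ry":0,"rz":0,"fingers":0.1},{"tx":0,"ty":0,"tz":-4.5,"rx":0,"ry":0,"rz":0,"fingers":0.1},{"tx":0,"ty":0,"tz":-6.5,"rx":0,"ry":0,"rz":0,"fingers":0.1},{"tx":0,"ty":0,"tz":-8.2,"rx":0,"ry":0,"rz":0,"fingers":0.1}]'; python3 -c "
from h import *
move([.523,-.1744,.29],-.21)
move([.523,-.1744,.20],-.21)
t=vision.grab_frame('top')
print(t.mean(2)[185:215,300:310].mean(1).round())
"
```

```text
time: 15.75
position: [0.6741, 0.0122, 0.292]
tool_rot: [0.001, 0.995, -0.105, 0.003]
wrist_force: [0.4, -0.4, -1.3]
gripper_width: 0.316
shift cm [-10.9   21.4    0.14] rot [ 0.0004 -0.0068  0.0003]
shift cm [-10.96  21.39   9.14] rot [ 0.0004 -0.0068  0.0003]
[ 75.  73.  72.  71.  70.  69.  68.  68.  71. 100. 167. 221. 216. 158.
  83.  54.  52.  52.  54.  68.  92.  99.  97.  95.  94.  94.  93.  94.
  94.  94.]
```

```bash
python3 -m crank '[{"tx":-2.7,"ty":5.3,"tz":0.1,"rx":0,"ry":-0.0068,"rz":0,"fingers":0.1},{"tx":-5.4,"ty":10.6,"tz":0.1,"rx":0,"ry":-0.0068,"rz":0,"fingers":0.1},{"tx":-8.1,"ty":15.9,"tz":0.1,"rx":0,"ry":-0.0068,"rz":0,"fingers":0.1},{"tx":-10.5,"ty":20.6,"tz":0.1,"rx":0,"ry":-0.0068,"rz":0,"fingers":0.1},{"tx":-10.93,"ty":21.4,"tz":0.1,"rx":0,"ry":-0.0068,"rz":0,"fingers":0.1},{"tx":-10.93,"ty":21.4,"tz":4,"rx":0,"ry":-0.0068,"rz":0,"fingers":0.1},{"tx":-10.93,"ty":21.4,"tz":7.5,"rx":0,"ry":-0.0068,"rz":0,"fingers":0.1},{"tx":-10.93,"ty":21.4,"tz":8.7,"rx":0,"ry":-0.0068,"rz":0,"fingers":0.1},{"tx":-10.93,"ty":21.4,"tz":8.7,"rx":0,"ry":-0.0068,"rz":0,"fingers":0.1}]'
python3 - <<'E'
from h import *
P=pose();w=vision.grab_frame('wrist');s=vision.grab_frame('side')
tip=P[0]+P[1]@[0,0,.1026]
print(P[0],tip,proj('wrist',tip,P),proj('wrist',[.523,-.1744,.09],P),proj('side',tip))
im=np.zeros((560,800,3),np.uint8)
im[:,320:]=cv2.resize(w[170:240,252:312],(480,560),interpolation=2)
u=proj('side',tip)[0].astype(int);print(u)
im[:,:320]=cv2.resize(s[u[1]-45:u[1]+25,u[0]-20:u[0]+20],(320,560),interpolation=2)
cv2.imwrite('pics/c7.png',im)
E
```

```text
time: 16.92
position: [0.525, -0.174, 0.206]
tool_rot: [-0.0, 0.995, -0.104, 0.001]
wrist_force: [0.1, -0.1, -0.7]
gripper_width: 0.317
[ 0.52495239 -0.17401995  0.20602897] [ 0.52521617 -0.17401516  0.1034293 ] [[281.88584819 209.98316176]] [[279.46609769 206.93766456]] [[273.52259492 292.62184086]]
[273 292]
```

View pics/c7.png

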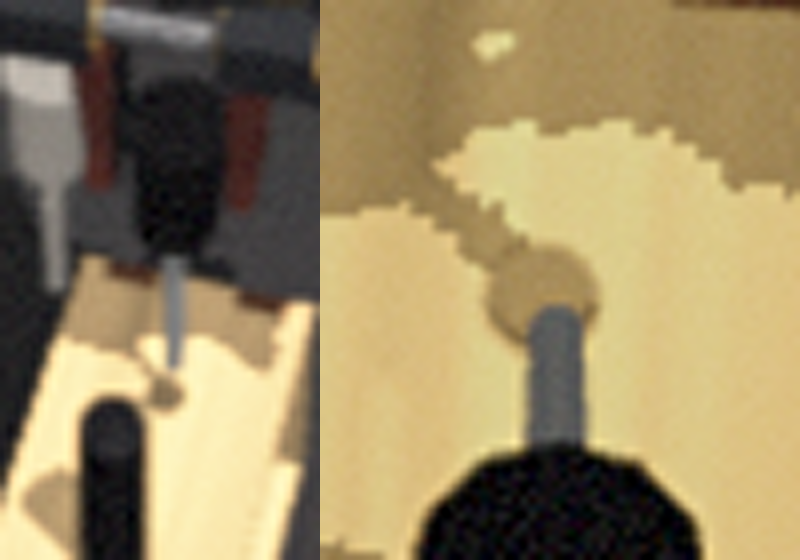

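```bash
python3 -m crank '[{"tx":-0.21,"ty":0.08,"tz":0,"rx":0,"ry":0,"rz":0,"fingers":0.1},{"tx":-0.21,"ty":0.08,"tz":0.6,"rx":0,"ry":0,"rz":0,"fingers":0.1},{"tx":-0.21,"ty":0.08,"tz":1.1,"rx":0,"ry":0,"rz":0,"fingers":0.1},{"tx":-0.21,"ty":0.08,"tz":1.7,"rx":0,"ry":0,"rz":0,"fingers":0.1},{"tx":-0.21,"ty":0.08,"tz":1.7,"rx":0,"ry":0,"rz":0,"fingers":0.1}]'; python3 -c "
from h import *
p,T=pose();print(p+T@[0,0,.1026]);move([.523,-.1744,.121],-.21)"
```

```text
time: 17.65
position: [0.5233, -0.1748, 0.1897]
tool_rot: [0.0, 0.995, -0.104, 0.002]
wrist_force: [-0.1, -0.2, -0.6]
gripper_width: 0.316
[ 0.52369711 -0.17489997  0.08713048]
shift cm [-0.06 -0.03  6.87] rot [-0.0001 -0.0041  0.0009]
```

```bash
python3 -m crank '[{"tx":-0.05,"ty":-0.03,"tz":1.2,"rx":0,"ry":-0.004,"rz":0,"fingers":0.1},{"tx":-0.05,"ty":-0.03,"tz":2.7,"rx":0,"ry":-0.004,"rz":0,"fingers":0.1},{"tx":-0.05,"ty":-0.03,"tz":4.2,"rx":0,"ry":-0.004,"rz":0,"fingers":0.1},{"tx":-0.05,"ty":-0.03,"tz":5.6,"rx":0,"ry":-0.004,"rz":0,"fingers":0.1},{"tx":-0.05,"ty":-0.03,"tz":6.5,"rx":0,"ry":-0.004,"rz":0,"fingers":0.1},{"tx":-0.05,"ty":-0.03,"tz":6.8,"rx":0,"ry":-0.004,"rz":0,"fingers":0.1},{"tx":-0.05,"ty":-0.03,"tz":6.8,"rx":0,"ry":-0.004,"rz":0,"fingers":0.1}]'
python3 -m crank '[{"tx":0,"ty":0,"tz":0.1,"rx":0,"ry":0,"rz":0,"fingers":0.1},{"tx":0,"ty":0,"tz":0.2,"rx":0,"ry":0,"rz":0,"fingers":0.1},{"tx":0,"ty":0,"tz":0.3,"rx":0,"ry":0,"rz":0,"fingers":0.1}]'
```

```text
time: 18.52
position: [0.5232, -0.1746, 0.1217]
tool_rot: [-0.0, 0.995, -0.104, 0.0]
wrist_force: [1.2, -0.8, -0.7]
gripper_width: 0.317
time: 18.9
position: [0.5233, -0.1746, 0.1189]
tool_rot: [0.0, 0.995, -0.104, 0.0]
wrist_force: [0.5, 0.2, -1.0]
gripper_width: 0.313
```

```bash
python3 -m crank '[{"tx":0,"ty":0,"tz":0.08,"rx":0,"ry":0,"rz":0,"fingers":0.1},{"tx":0,"ty":0,"tz":0.15,"rx":0,"ry":0,"rz":0,"fingers":0.1},{"tx":0,"ty":0,"tz":0.15,"rx":0,"ry":0,"rz":0,"fingers":0.1}]'
python3 -m crank '[{"tx":0,"ty":0,"tz":0,"rx":0,"ry":0,"rz":0,"fingers":0.5},{"tx":0,"ty":0,"tz":0,"rx":0,"ry":0,"rz":0,"fingers":0.5},{"tx":0,"ty":0,"tz":0,"rx":0,"ry":0,"rz":0,"fingers":0.5},{"tx":0,"ty":0,"tz":-3,"rx":0,"ry":0,"rz":0,"fingers":0.5},{"tx":0,"ty":0,"tz":-8,"rx":0,"ry":0,"rz":0,"fingers":0.5},{"tx":0,"ty":0,"tz":-13,"rx":0,"ry":0,"rz":0,"fingers":0.5},{"tx":0,"ty":0,"tz":-17,"rx":0,"ry":0,"rz":0,"fingers":0.5}]'
python3 - <<'E'
from h import *
P=pose();w=vision.grab_frame('wrist');s=vision.grab_frame('side');t=vision.grab_frame('top')
for n,i in(('w8',w),('s8',s),('t8',t)):cv2.imwrite(f'pics/{n}.png',i)
s0=cv2.imread('pics/side0.png');t0=cv2.imread('pics/top0.png')
d=np.abs(s0.astype(int)-s).max(2);print('side rack diff',(d[280:385,235:300]>50).sum(),'pin',(d[275:320,255:290]>50).sum())
print(proj('wrist',[.523,-.1744,.139],P))
E
```

```text
time: 19.27
position: [0.5234, -0.1746, 0.1176]
tool_rot: [0.0, 0.995, -0.104, 0.0]
wrist_force: [-1.0, 0.7, 1.6]
gripper_width: 0.317
time: 20.15
position: [0.5236, -0.1747, 0.2898]
tool_rot: [0.0, 0.995, -0.104, 0.001]
wrist_force: [-0.1, -0.3, -0.2]
gripper_width: 0.495
side rack diff 14 pin 19
[[280.80925756 196.94915527]]
```

```bash
python3 - <<'E'
from h import *
t=cv2.imread('pics/t8.png').mean(2)
for c in range(270,314,6):
    g=t[185:208,c:c+3].mean(1);i=g.argmax();w=np.clip(g[max(0,i-2):i+3]-100,0,None);r=185+(w*np.arange(max(0,i-2),i+3)[:len(w)]).sum()/max(w.sum(),1)
    print(c+1,round(r,1),g.max().round(),onz('top',c+1,r,.122))
move([.558,.056,.2],.047);move([.558,.056,.101],.047)
E
```

```text
271 197.5 222.0 [0.55107655 0.10758528 0.122     ]
277 197.9 219.0 [0.54990682 0.09083811 0.122     ]
283 197.6 197.0 [0.55054629 0.07409688 0.122     ]
289 197.1 215.0 [0.55195143 0.0573598  0.122     ]
295 196.9 224.0 [0.55237659 0.04063149 0.122     ]
301 196.7 208.0 [0.55286627 0.02390964 0.122     ]
307 196.1 207.0 [0.55445815 0.00718827 0.122     ]
313 185.0 55.0 [ 0.58561402 -0.00972013  0.122     ]
shift cm [ -1.59 -23.32   8.95] rot [ 0.002  -0.0056 -0.2561]
shift cm [ -1.64 -23.33  18.85] rot [ 0.002  -0.0056 -0.2561]
```

```bash
python3 -m crank '[{"tx":-0.5,"ty":-6,"tz":0,"rx":0,"ry":0,"rz":-0.08,"fingers":0.45},{"tx":-1,"ty":-12,"tz":0,"rx":0,"ry":0,"rz":-0.16,"fingers":0.45},{"tx":-1.5,"ty":-18,"tz":0,"rx":0,"ry":0,"rz":-0.25,"fingers":0.45},{"tx":-1.9,"ty":-23.35,"tz":2,"rx":0.002,"ry":-0.0056,"rz":-0.256,"fingers":0.45},{"tx":-1.95,"ty":-23.35,"tz":6,"rx":0.002,"ry":-0.0056,"rz":-0.256,"fingers":0.45},{"tx":-1.95,"ty":-23.35,"tz":9,"rx":0.002,"ry":-0.0056,"rz":-0.256,"fingers":0.45},{"tx":-1.95,"ty":-23.35,"tz":9,"rx":0.002,"ry":-0.0056,"rz":-0.256,"fingers":0.45}]'
python3 - <<'E'
from h import *
P=pose();w=vision.grab_frame('wrist');cv2.imwrite('pics/c8.png',w);print(P[0])
for x in(.551,.555,.559):print(proj('wrist',[[x,.057,.12],[x+.0024,.0,.12]],P))
t8=cv2.imread('pics/t8.png')
move([.555,.057,.101],.047)
E
```

```text
time: 21.18
position: [0.5513, 0.0573, 0.1957]
tool_rot: [-0.0, 1.0, 0.024, -0.004]
wrist_force: [-0.2, 1.0, -0.2]
gripper_width: 0.449
[0.5512636  0.05728058 0.19568241]
[[282.40195474 219.62589283]
 [282.02742317 285.53216033]]
[[287.61642744 219.86942401]
 [286.85881355 285.73963145]]
[[292.82682656 220.11123027]
 [291.68617774 285.93602143]]
shift cm [0.25 0.02 9.67] rot [-0.0003  0.0045 -0.0001]
```

View pics/c8.png

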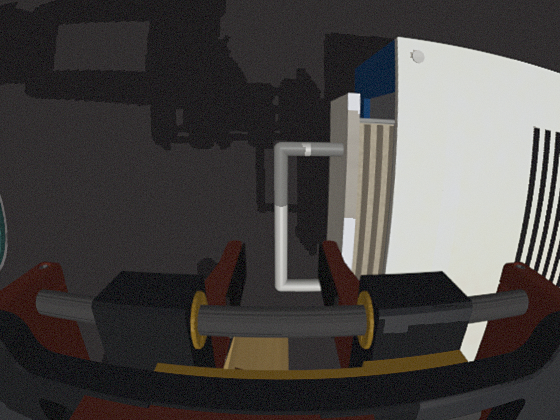

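```bash
python3 -m crank '[{"tx":0,"ty":0,"tz":3,"rx":0,"ry":0.004,"rz":0,"fingers":0.45},{"tx":0,"ty":0,"tz":6,"rx":0,"ry":0.004,"rz":0,"fingers":0.45},{"tx":0,"ty":0,"tz":8.5,"rx":0,"ry":0.004,"rz":0,"fingers":0.45},{"tx":0,"ty":0,"tz":9.4,"rx":0,"ry":0.004,"rz":0,"fingers":0.45},{"tx":0,"ty":0,"tz":9.4,"rx":0,"ry":0.004,"rz":0,"fingers":0.45}]'
python3 -m crank '[{"tx":0,"ty":0,"tz":0,"rx":0,"ry":0,"rz":0,"fingers":0.25},{"tx":0,"ty":0,"tz":0,"rx":0,"ry":0,"rz":0,"fingers":0.05},{"tx":0,"ty":0,"tz":0,"rx":0,"ry":0,"rz":0,"fingers":0.05},{"tx":0,"ty":0,"tz":0,"rx":0,"ry":0,"rz":0,"fingers":0.05},{"tx":0,"ty":0,"tz":0,"rx":0,"ry":0,"rz":0,"fingers":0.05}]' 12
```

```text
time: 21.85
position: [0.5529, 0.0569, 0.1041]
tool_rot: [-0.0, 1.0, 0.023, -0.0]
wrist_force: [0.5, -0.1, 0.7]
gripper_width: 0.447
time: 22.48
position: [0.5506, 0.0568, 0.1043]
tool_rot: [-0.0, 1.0, 0.023, -0.002]
wrist_force: [-6.6, -1.3, 7.0]
gripper_width: 0.107
```

```bash
python3 -m crank '[{"tx":-0.8,"ty":0,"tz":0,"rx":0,"ry":0,"rz":0,"fingers":0.05},{"tx":-1.8,"ty":0,"tz":0,"rx":0,"ry":0,"rz":0,"fingers":0.05},{"tx":-2.8,"ty":0,"tz":0,"rx":0,"ry":0,"rz":0,"fingers":0.05},{"tx":-3.8,"ty":0,"tz":0,"rx":0,"ry":0,"rz":0,"fingers":0.05},{"tx":-4.8,"ty":0,"tz":0,"rx":0,"ry":0,"rz":0,"fingers":0.05},{"tx":-5.6,"ty":0,"tz":0,"rx":0,"ry":0,"rz":0,"fingers":0.05},{"tx":-6.2,"ty":0,"tz":0,"rx":0,"ry":0,"rz":0,"fingers":0.05},{"tx":-6.2,"ty":0,"tz":0,"rx":0,"ry":0,"rz":0,"fingers":0.05}]'
python3 -m crank '[{"tx":-0.3,"ty":0,"tz":0,"rx":0,"ry":0,"rz":0,"fingers":0.05},{"tx":-0.6,"ty":0,"tz":0,"rx":0,"ry":0,"rz":0,"fingers":0.05},{"tx":-0.6,"ty":0,"tz":0,"rx":0,"ry":0,"rz":0,"fingers":0.05}]'
```

```text
time: 23.48
position: [0.487, 0.0539, 0.1044]
tool_rot: [-0.0, 1.0, 0.023, -0.003]
wrist_force: [-2.2, 0.1, -1.8]
gripper_width: 0.11
time: 23.85
position: [0.4806, 0.0536, 0.1045]
tool_rot: [-0.0, 1.0, 0.023, -0.004]
wrist_force: [-0.8, -0.1, -4.3]
gripper_width: 0.109
```

```bash
python3 -m crank '[{"tx":-0.3,"ty":0,"tz":0,"rx":0,"ry":0,"rz":0,"fingers":0.05},{"tx":-0.3,"ty":0,"tz":0,"rx":0,"ry":0,"rz":0,"fingers":0.05}]'
python3 -m crank '[{"tx":-0.3,"ty":0,"tz":0,"rx":0,"ry":0,"rz":0,"fingers":0.05},{"tx":-0.3,"ty":0,"tz":0,"rx":0,"ry":0,"rz":0,"fingers":0.05}]'
python3 - <<'E'
from h import *
t=vision.grab_frame('top');cv2.imwrite('pics/t9.png',t);s=vision.grab_frame('side');cv2.imwrite('pics/s9.png',s)
E
```

```text
time: 24.1
position: [0.4786, 0.0535, 0.1045]
tool_rot: [-0.0, 1.0, 0.023, -0.003]
wrist_force: [4.6, 1.1, -9.0]
gripper_width: 0.109
time: 24.35
position: [0.4787, 0.0535, 0.1046]
tool_rot: [-0.0, 1.0, 0.023, 0.0]
wrist_force: [10.4, 2.5, -16.5]
gripper_width: 0.108
```

```bash
python3 -m crank '[{"tx":0,"ty":0,"tz":0,"rx":0,"ry":0,"rz":0,"fingers":0.45},{"tx":0,"ty":0,"tz":0,"rx":0,"ry":0,"rz":0,"fingers":0.45},{"tx":0,"ty":0,"tz":0,"rx":0,"ry":0,"rz":0,"fingers":0.45},{"tx":0,"ty":0,"tz":-3,"rx":0,"ry":0,"rz":0,"fingers":0.45},{"tx":0,"ty":0,"tz":-8,"rx":0,"ry":0,"rz":0,"fingers":0.45},{"tx":0,"ty":0,"tz":-13,"rx":0,"ry":0,"rz":0,"fingers":0.45},{"tx":0,"ty":0,"tz":-16,"rx":0,"ry":0,"rz":0,"fingers":0.45},{"tx":0,"ty":0,"tz":-16,"rx":0,"ry":0,"rz":0,"fingers":0.45}]'
python3 - <<'E'
from h import *
P=pose();w=vision.grab_frame('wrist');s=vision.grab_frame('side');cv2.imwrite('pics/s10.png',s);cv2.imwrite('pics/w10.png',w)
t=vision.grab_frame('top');cv2.imwrite('pics/t10.png',t)
s0=cv2.imread('pics/side0.png');d=np.abs(s0.astype(int)-s).max(2)>60
print('pin region',d[275:320,255:290].sum(),'rack',d[280:385,235:300].sum(),'bottle',d[285:345,330:370].sum(),'box etc',d[80:160,230:280].sum())
# handle in wrist image: brightest column at v=200..240
g=w[200:240,200:360].mean((0,2));u=200+g[20:120].argmax()+20;print('bar u',u,g.max(),onz('wrist',u,218,.122,P))
print('pred bar at .095', proj('wrist',[.6745-.185*.9989-.0023,.0117-.185*.047+.05,.12],P),[.6745-.185*.9989-.0023,.0117-.185*.047+.05],P[0])
E
```

```text
time: 25.45
position: [0.4801, 0.0533, 0.2671]
tool_rot: [-0.0, 1.0, 0.023, 0.003]
wrist_force: [-0.2, -0.9, -0.7]
gripper_width: 0.446
pin region 1 rack 1 bottle 0 box etc 1946
bar u 280 223.05 [0.4799402  0.03359711 0.122     ]
pred bar at .095 [[288.5003906  198.74617897]] [0.48740349999999993, 0.053005000000000004] [0.48006074 0.05334666 0.26711331]
```

```bash
python3 - <<'E'
from h import *
print(proj('side',[.48,.053,.267]))
s0=cv2.imread('pics/side0.png').astype(int)
for f in('s3','s8'):
    d=np.abs(s0-cv2.imread(f'pics/{f}.png')).max(2)>60;print(f,d[80:160,230:280].sum(),d[80:112,115:170].sum())
t0=cv2.imread('pics/top0.png').astype(int);t=cv2.imread('pics/t10.png')
d=np.abs(t0-t).max(2)>60;print('top: boxes',d[200:270,45:105].sum(),d[205:255,132:180].sum(),'rack',d[190:240,350:428].sum(),'bottle',d[130:160,370:400].sum(),'white',d[210:230,332:346].sum())
from bench import ticket
print(ticket.job_done())
E
```

```text
[[253.11739139 172.69641202]]
s3 0 148
s8 1944 345
top: boxes 0 0 rack 0 bottle 0 white 0
the job is handed in; nothing more can be done
None
```

The fume filter's tray is open and drawn to its stop, the pin is back in the rack, and the job is handed in at about 25.5 s. No verdict was reported.

- **Grip:** I lifted the pin by its mushroom cap. The pads are too long to close on the handle below the cap, so two lower grips failed before this one held.
- **Catch:** I lowered the pin into the access hole and felt the catch about 35–38 mm below the deck. I pressed in small steps, and the highest reading was 6.9 N at the wrist. The catch let go, and I held it down for about a second. The camera then showed the tray out by about 23 mm.
- **Pin:** I put it back upright, lowering it until it touched very lightly (1.6 N), then let go. The last side picture of the rack and pin matches the one from the start.
- **Tray:** I pulled it out about 72 mm further to its stop, feeling about 10 N along the pull and 16 N downwards at the end. The last wrist picture puts it about 94–95 mm out.

**Checks that disagreed:**
- Predicting the handle's place from the hole position came out about 7 mm different from what the camera and arm measured. It was already off by a similar amount before the pull, so I trusted the measured travel and the felt stop.
- One region in the last side picture differed from the start. It is where the arm stood in view. The top camera showed the boxes, rack, bottle and white look-alike unchanged.

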